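# Lay the batten in the mitre box, butt it to the stop and lock the cam

## Task

A short batten stands on end in the channel of the wooden mitre box: make it ready to saw without gripping or lifting anything. Push it near its top, so that it tips on its foot without being shoved along upright and falls flat into the channel towards the stop block; then push its rear end along the channel until it butts against the stop. Last, push the cam lever round until the cam clamps the batten tight against the far wall, leave it locked, and do not disturb the offcut or the tools lying about.

Things in the scene. Friction and masses are not known exactly. Their poses are not given: they have to be found in the camera images.
- mitre_box: wooden mitre box, fixed to the bench. Origin on the bench top under the middle of the channel; y along the channel towards the stop, x across it to the far wall, z up. Base board y -150 to 150, x -78 to 43 mm, 14 mm thick: the channel floor is at z 14. Walls 14 mm thick, inner faces at x -25 and 25, tops at z 50 mm, inner top edges bevelled 7 mm. The near wall (-x) has a gap for the cam at y 21 to 75
- channel_mouth (a point): middle of the channel's open end (y -150 mm of the box), on the channel floor: from here the channel, 50 mm wide between the walls, runs 288 mm to the stop
- stop_face (a point): foot of the stop block's face, on the channel floor in the middle of the channel, at y 138 mm of the box; the stop is as wide as the channel and 34 mm high
- batten: loose pine batten, 44 mm wide (its x), 34 mm thick (its y), 180 mm long (its z), about 0.14 kg. Starts upright on the channel floor near the open end, width across the channel, about 3 mm play on either side, square to the box. Origin: centre of its foot end. Pushed high towards the box's +y, it falls by itself past about 11 degrees; it then lies 34 mm high, some 20 to 50 mm short of the stop
- batten_mid (a point): middle of the batten
- batten_top (a point): centre of the batten's upper end face, the end that finally meets the stop
- cam (a joint): angle of the cam lever about its upright pivot (x -39, y 48 mm of the mitre box). 0: lever points to the box's -x, open (starts at 0 to 0.3). It grows anticlockwise seen from above, the knob going towards the box's open end. Turning needs about 1 N at the knob; the disc meets the batten and jams it on the far wall at about 1.1 to 1.35 rad; 5 to 15 N at the knob locks it and it stays by itself
- cam_clamp: the cam with its lever: eccentric aluminium disc 34 mm across, z 15 to 47 mm, its centre 7 mm off the pivot, that comes out through the gap of the near wall. Origin on the pivot axis at the height of the channel floor; turns with the lever
- cam_knob (a point): top of the black upright knob at the end of the lever, 94 mm above the bench, 55 mm from the pivot; the knob is 13 to 17 mm across and free from z 55 to 94 mm, above the walls; push its side to swing the lever
- offcut: the last sawn offcut, a pine block 34 x 44 mm and 21 mm high, lying loose on the base board in front of the near wall; origin at the centre of its underside; to be left alone
- pencil: red pencil, 158 mm long (along its y), 8 mm high, lying at the front edge of the bench; to be left alone
- screwdriver_flat: screwdriver, 221 mm long (along its y), 31 mm high, lying near the front edge; to be left alone
- sanding_block: cork sanding block 48 x 76 x 25 mm, right of the box; to be left alone
- try_square: try square 167 x 110 x 16 mm, lying left of the box; to be left alone
- tape_measure: pocket tape measure 39 x 92 x 72 mm, behind the box; to be left alone
- packing_tape: roll of packing tape, 112 mm across, 48 mm high, behind the box; to be left alone
Things that resemble listed ones, but are neither listed nor needed, are in the scene too. Leave any black, blue or turquoise look-alike of the batten alone.

How it is judged:
By the outcome, as a careful person would: the job done as asked, in the order asked, and still so for the second after the job is handed in, with the robot touching nothing.
It also fails if it takes over 58 s, if anything falls off the work surface, if the arm or the gripper's body presses on something with over 40 N, if the wrist force passes 120 N, or if a joint passes its speed limit or range.

## Robot

A 6-joint arm with a two-finger parallel gripper is mounted at the origin on a cart in front of the work surface, level with it; the furniture and walls round the work are solid. World frame = base frame: x ahead of the robot, y to its left, z up, the work surface at z = 0. Lengths are in mm, angles in rad, forces in N, time in s.
With the tool pointing down it reaches from about 350 to 975 mm from the base axis. Payload 7.1 kg.
Tool frame: the origin (TCP) lies midway between the tips of the shut fingers; the grasp point (between the pads) lies 19 mm behind it (ctrl.grasp_offset is the distance from the TCP to the grasp point, in mm); z points along the fingers, y is the line along which they close (so a half turn about z gives the same grasp; the last joint's range is limited). The gripper opens to 88 mm and grips with 3 to 60 N. Pads are 20 mm wide; open, the fingers measure 115 mm over their backs; the gripper's body (75 mm by 178 mm) begins 61 mm behind the grasp point.
Start: joints at [1.246, 0.423, 1.63, -0, 1.089, -0.019], TCP at [188.128, 595.997, 222.675] pointing down, gripper open.
Joint ranges: [-3, 3], [-0.9, 2.11], [0.09, 2.58], [-1.31, 4.45], [0.11, 2.69], [-2.54, 2.54]. Speed limits (rad/s): [2.39, 2.39, 3.01, 3.14, 3.14, 3.14].

## Interface

Orientations are given as a rotation vector (axis times angle).
In Python, from workcell import ctrl gives the robot as it stands. The module is installed in compiled form; this text tells all that it offers.
- The arm moves only by the tool servo_tool, never from a script. Its argument "rows" is a list of rows, each a list of 7 numbers: the turn, a rotation vector about the tool's x, y, z as a fraction of full scale, then the shift along the tool's x, y, z as a fraction of full scale, then the finger opening in mm, from 0 to 87.8. A call has 1 to 10 rows; each row is the pose to reach, as a shift and turn from the pose commanded when the call began, along the tool's axes at that moment; what a row does not reach only later rows make up. Full scale, the value 1, is 20 cm for a shift and 1.5 rad for a turn. A row lasts 1/8 s, in which the tool goes at most 62.5 mm and 10.7 degrees, less where a joint would pass 70% of its speed; a pose out of reach is approached as far as the arm can. A call with a number of a shift or a turn outside -1 to 1 is refused whole. A call with a gripper value outside its range is refused whole. The fingers move at their own pace and stop on an object; the grip force is fixed at half the most. Time passes only in rows, so rows that repeat a pose let the fingers close. It gives the time, the measured TCP pose, the force, the opening and the grip force at its end, in the units of the state.
- ctrl.get_obs(): the state, without advancing time (a new reading comes with each control period).
- ctrl.get_image(name): name is "side" or "top"; returns (picture, depth): 420x560x3 uint8, red, green, blue; 420x560 float32, mm along the optical axis (not along the pixel's ray), 0 where there is no reading.
- ctrl.camera_info(name): a dict with "intrinsics" (3x3 intrinsics, pixels), "k1" (the pictures are not rectified: a ray, as slopes to the right and down, at radius r is drawn at 1 + k1 r^2 times it, then the intrinsics apply), "R" (3x3) and "t" (3): a world point X has camera coordinates R X + t. Camera axes: x right, y down, z forward; pixel columns grow to the right and rows downward; lengths in mm; the calibration is good to about 2 mm. A picture is of the moment at which its call begins. camera_info takes no time and is no camera call.
- ctrl.close_job(): hands the job in; it is judged then, once.
The state is a dict: "t": time; "qpos": joint angles; "qvel": joint speeds; "joint_torque": joint torques, N m; "ee_pos": TCP position; "orientation": TCP orientation; "ft_force": force on the tool from outside, world axes, zero at the start; "moment": the same for the moment, N m; "width": finger opening in mm; "grasp_force": force on a finger pad.
Only numpy, scipy, OpenCV 4.12 (cv2) and the standard library are available. Lean on these libraries where they do the work, as an engineer would, in place of code of your own. Each camera call takes 0.05 s, during which the arm holds its last target. There are 200 camera calls.

## Working session

There is one attempt and no reset: what is moved stays moved. The work goes in short steps, Python scripts to look and compute and a tool call to move; the robot and the scene stay as the last step left them, time stands still between calls to the robot, and variables do not carry over. Pictures are saved under pics/ and viewed, at most 10 in all, crops included, and the job is handed in when it is done.

Besides the shell and the picture viewer there is one more tool, called after "Emit:" as name(argument=value, ...) on one line, values as JSON. servo_tool: Moves the arm, as the interface text tells. Its arguments: {"type":"object","properties":{"rows":{"type":"array","items":{"type":"array","items":{"type":"number"}}}},"required":["rows"]}

```bash
mkdir -p pics
cat > h.py <<'E'
import numpy as np,cv2
from workcell import ctrl
def grab(n,f):
    im,d=ctrl.get_image(n); cv2.imwrite(f'pics/{f}.png',im[:,:,::-1]); np.savez(f'pics/{f}.npz',im=im,d=d); return im,d
def ray(n,uv):
    c=ctrl.camera_info(n);K=np.array(c['intrinsics'])
    uv=np.array(uv,float).reshape(-1,1,2)
    p=cv2.undistortPoints(uv,K,np.array([c['k1'],0,0,0.]),).reshape(-1,2)
    R=np.array(c['R']);t=np.array(c['t'])
    return -R.T@t, np.c_[p,np.ones(len(p))]@R, 
def onz(n,uv,z):
    o,d=ray(n,uv); return o+d*((z-o[2])/d[:,2])[:,None]
def atd(n,uv,dep):
    o,d=ray(n,uv); return o+d*np.array(dep).reshape(-1,1)
def proj(n,X):
    c=ctrl.camera_info(n);R=np.array(c['R'])
    return cv2.projectPoints(np.array(X,float).reshape(-1,1,3),cv2.Rodrigues(R)[0],np.array(c['t'],float),np.array(c['intrinsics']),np.array([c['k1'],0,0,0.]))[0].reshape(-1,2)
E
python3 - <<'E'
from h import *
for n in('top','side'):
    grab(n,n+'0'); c=ctrl.camera_info(n); print(n,c['k1'],np.round(ray(n,[[280,210]])[0]),np.round(onz(n,[[0,0],[559,0],[559,419],[0,419]],0)))
o=ctrl.get_obs();print(o['orientation'],o['ee_pos'],o['t'])
E
```

```text
top -0.15993129005281606 [ 438.   -5. 1315.] [[1348.  917.    0.]
 [1395. -991.    0.]
 [  25. -868.    0.]
 [  22.  776.    0.]]
side -0.10092334755594398 [  631. -1073.   712.] [[ 1.1211e+04 -1.7236e+04  0.0000e+00]
 [-3.1245e+04 -5.0096e+04  0.0000e+00]
 [ 1.1610e+03 -6.1700e+02  0.0000e+00]
 [ 4.7000e+01 -6.0300e+02  0.0000e+00]]
[-4.78397304e-01 -3.10471959e+00  2.13436683e-03] [187.96244748 595.5457825  221.98984267] 0.1
```

View pics/top0.png

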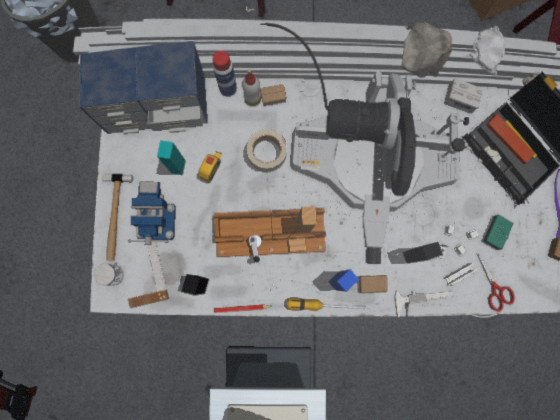

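View pics/side0.png

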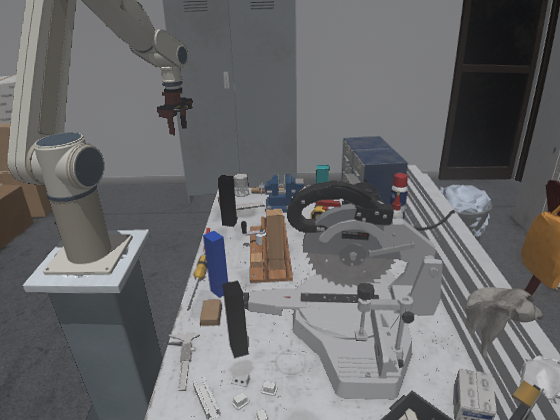

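The top view has image up = world +x and left = +y. The box is at pixels (213–326, 207–258), with the upright pine batten's top at (308,215), the offcut at (297,244) and the knob at (255,241). The upright look-alikes are blue (345,281), black (425,253 and 195,285) and turquoise (170,157). Only the pine one stands in the channel, so I'll check it in an enlarged crop.

Run:
```python
import cv2
im=cv2.imread('pics/top0.png')[190:275,200:340]
cv2.imwrite('pics/c0.png',cv2.resize(im,None,fx=5.6,fy=5.6,interpolation=cv2.INTER_CUBIC))
im=cv2.imread('pics/side0.png')[190:300,190:330]
cv2.imwrite('pics/c1.png',cv2.resize(im,None,fx=5.4,fy=5.4,interpolation=cv2.INTER_CUBIC))
```

```text
(no output)
```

View pics/c0.png

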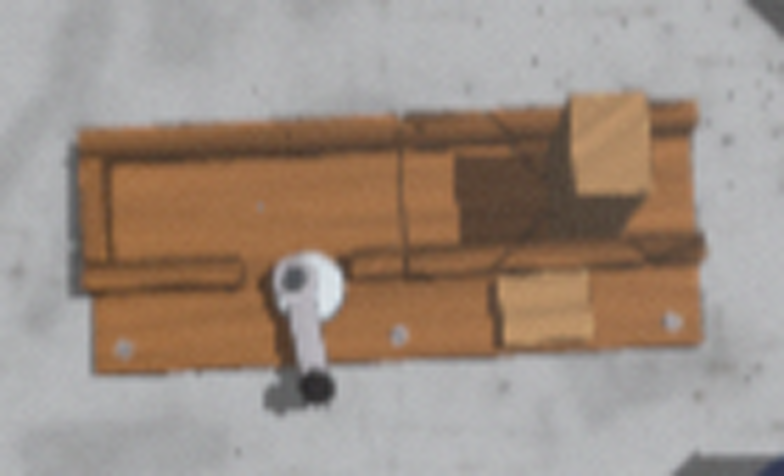

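View pics/c1.png

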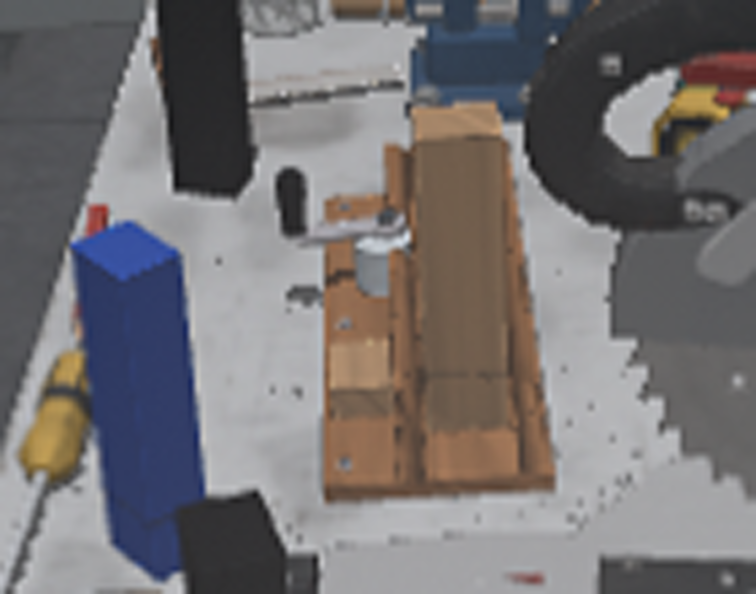

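The crops confirm it: the pine batten stands at the channel's right-hand (−y) end. In the top crop its top face is at (570–650, 95–193), the stop face is at the left (x≈108), and the knob is at (317,386). Next I'll measure.

Run:
```python
from h import *
cr=lambda p:(np.array(p,float)+.5)/5.6-.5+[200,190]
P=lambda p,z:onz('top',cr(p),z)[:,:2]
a=P([[95,373],[703,345]],14); b=P([[80,130],[695,102]],50)
print('front edge',a,np.linalg.norm(a[0]-a[1]));print('far wall top outer',b,np.linalg.norm(b[0]-b[1]))
d=a[0]-a[1];th=np.arctan2(d[1],d[0])-np.pi/2; print('yaw',th, np.arctan2(*(b[0]-b[1])[::-1])-np.pi/2)
R=np.array([[np.cos(th),-np.sin(th)],[np.sin(th),np.cos(th)]])
o1=a.mean(0)-R@[-78,0]; o2=b.mean(0)-R@[39,0]; print('orig',o1,o2)
o=(o1+o2)/2
B=lambda p,z:np.round((P(p,z)-o)@R,1)
print('batten top',B([[570,95],[647,95],[650,193],[572,193]],194))
print('stop face top', B([[108,157],[108,258]],48),'knob',B([[317,386]],94),'pivot',B([[293,278]],60),'offcut',B([[500,272],[590,272],[593,346],[500,346]],35))
W=lambda x,y,z:[*(o+R@[x,y]),z]
print('side check (front corner of base near, mouth; batten top corners)',proj('side',[W(-78,-150,14),W(43,-150,0),W(-22,-120,194)]))
print(o,th)
z=np.load('pics/top0.npz');d=z['d']
for p in ([610,145],[317,386],[300,215],[650,80]):
    u,v=np.round(cr(p)).astype(int);print(p,np.round(atd('top',[[u,v]],[d[v,u]]),1))
```

```text
front edge [[ 510.53077182  142.36376013]
 [ 527.49203064 -156.30840065]] 299.15337859267385
far wall top outer [[ 625.53743518  148.58651495]
 [ 642.8694587  -148.64253359]] 297.7339522706649
yaw 0.056727954655243495 0.05824605284506501
orig [596.88593051  -2.54991262] [595.2661823   -2.23921314]
batten top [[  21.5  -77.4]
 [  20.  -110.5]
 [ -22.4 -109.4]
 [ -20.8  -76. ]]
stop face top [[ 24.5 136.1]
 [-24.4 137.6]] knob [[-92.6  38.7]] pivot [[-39.1  48.8]] offcut [[-38.4 -50.6]
 [-40.4 -94.3]
 [-76.4 -93.8]
 [-74.3 -48.8]]
side check (front corner of base near, mouth; batten top corners) [[248.52406001 279.617469  ]
 [291.80137089 281.42180096]
 [265.80602858 216.99399365]]
[596.0760564   -2.39456288] 0.056727954655243495
[610, 145] [[602.  -97.1 191.6]]
[317, 386] [[500.2  31.5  93.3]]
[300, 215] [[589.3  43.3  17.1]]
[650, 80] [[ 662.5 -133.1   -5.6]]
```

```bash
cat >> h.py <<'E'
from scipy.spatial.transform import Rotation as Rn
O=np.array([596.1,-2.4]);TH=.0567;Rb=np.array([[np.cos(TH),-np.sin(TH)],[np.sin(TH),np.cos(TH)]])
def go(x,y,z,yaw=TH,box=True):
    "print row (turn 3, shift 3) to bring TCP to box x,y, z, tool y at yaw (world), tool z down"
    ob=ctrl.get_obs();p=np.array(ob['ee_pos']);R=Rn.from_rotvec(ob['orientation'])
    w=np.r_[O+Rb@[x,y],z] if box else np.array([x,y,z])
    ty=np.array([np.cos(yaw),np.sin(yaw),0]);tz=np.array([0,0,-1.]);T=Rn.from_matrix(np.c_[np.cross(ty,tz),ty,tz])
    print('now box',np.round((p[:2]-O)@Rb,1),round(p[2],1),'F',np.round(ob['ft_force'],1),'t',ob['t'],'row',np.round((R.inv()*T).as_rotvec()/1.5,4),np.round(R.inv().apply(w-p)/200,4), 'mm',np.round(w-p))
E
python3 - <<'E'
from h import *
z=np.load('pics/top0.npz');d=z['d']
v,u=np.mgrid[0:420,0:560];X=atd('top',np.c_[u.ravel(),v.ravel()],d.ravel());X=X[d.ravel()>0]
b=np.c_[(X[:,:2]-O)@Rb,X[:,2]]
for xr in((-250,-150),(-150,-95),(-95,95),(95,200)):
  for yr in((-350,-250),(-250,-160),(-160,-60),(-60,60),(60,250),(250,450)):
    m=(b[:,0]>xr[0])&(b[:,0]<xr[1])&(b[:,1]>yr[0])&(b[:,1]<yr[1]); print(xr,yr,round(b[m,2].max()),end='; ')
  print()
go(0,-170,260)
E
```

```text
(-250, -150) (-350, -250) 33; (-250, -150) (-250, -160) 187; (-250, -150) (-160, -60) 185; (-250, -150) (-60, 60) 34; (-250, -150) (60, 250) 185; (-250, -150) (250, 450) 23; 
(-150, -95) (-350, -250) 68; (-150, -95) (-250, -160) 184; (-150, -95) (-160, -60) 8; (-150, -95) (-60, 60) 95; (-150, -95) (60, 250) 185; (-150, -95) (250, 450) 86; 
(-95, 95) (-350, -250) 367; (-95, 95) (-250, -160) 66; (-95, 95) (-160, -60) 200; (-95, 95) (-60, 60) 99; (-95, 95) (60, 250) 57; (-95, 95) (250, 450) 120; 
(95, 200) (-350, -250) 373; (95, 200) (-250, -160) 304; (95, 200) (-160, -60) 299; (95, 200) (-60, 60) 56; (95, 200) (60, 250) 185; (95, 200) (250, 450) 186; 
now box [-373.6  620.1] 222.0 F [ 0.2 -0.3 -0.4] t 0.1 row [-8.000e-04  5.000e-04  8.056e-01] [-3.1474 -3.0318 -0.1859] mm [ 418. -768.   38.]
```

Run:
```python
from h import *
z=np.load('pics/top0.npz');d=z['d']
v,u=np.mgrid[0:420,0:560];X=atd('top',np.c_[u.ravel(),v.ravel()],d.ravel());X=X[d.ravel()>0]
b=np.c_[(X[:,:2]-O)@Rb,X[:,2]]
def f(n,x0,x1,y0,y1,z0):
    m=(b[:,0]>x0)&(b[:,0]<x1)&(b[:,1]>y0)&(b[:,1]<y1)&(b[:,2]>z0);print(n,b[m].min(0).round(),b[m].max(0).round(),m.sum())
f('black',-260,-60,60,250,100);f('blue',-260,-60,-260,-60,100)
f('saw y>-250',-95,400,-250,-20,210);f('saw x<95',-95,95,-350,-160,100);f('saw upto x140',-95,140,-300,-20,100)
go(0,-170,260)
```

```text
black [-178.  173.  100.] [-127.  219.  185.] 366
blue [-185. -205.  101.] [-132. -154.  187.] 338
saw y>-250 [ 161. -250.  210.] [ 294. -139.  311.] 1922
saw x<95 [  21. -311.  135.] [  95. -277.  367.] 852
saw upto x140 [ -23. -300.  103.] [140. -76. 373.] 1529
now box [-373.6  620.1] 222.0 F [ 0.2 -0.3 -0.4] t 0.1 row [-8.000e-04  5.000e-04  8.056e-01] [-3.1474 -3.0318 -0.1859] mm [ 418. -768.   38.]
```

Emit:
servo_tool(rows=[[0,0,0,-0.1,-0.1,-0.3,0],[0,0,0,-0.3,-0.28,-0.4,0],[0,0,0,-0.5,-0.48,-0.4,0],[0,0,0,-0.7,-0.67,-0.4,0],[0,0,0,-0.9,-0.85,-0.4,0],[0,0,0,-1,-0.95,-0.4,0]])

```text
t: 0.85
ee_pos: [322.3, 352.3, 302.5]
orientation: [-0.481, -3.104, 0.001]
ft_force: [-0.2, 0.1, -0.5]
width: 31.4
grasp_force: 0.0
```

Emit:
servo_tool(rows=[[0,0,0,-0.2,-0.19,0,0],[0,0,0,-0.4,-0.38,0,0],[0,0,0,-0.6,-0.57,0,0],[0,0,0,-0.8,-0.76,0,0],[0,0,0,-1,-0.95,0,0],[0,0,0,-1,-0.95,0,0]])

```text
t: 1.6
ee_pos: [456.3, 110.4, 302.4]
orientation: [-0.486, -3.104, 0.001]
ft_force: [0.0, 0.0, 0.4]
width: 0.7
grasp_force: 0.0
```

```bash
python3 -c "
from h import *
go(0,-150,260)"
```

```text
now box [-133.2  120.5] 302.4 F [0.  0.  0.4] t 1.6 row [-3.000e-04  2.000e-04  8.022e-01] [-1.1075 -1.0228  0.2128] mm [ 148. -263.  -42.]
```

Emit:
servo_tool(rows=[[0,0,0.1,-0.12,-0.12,0,0],[0,0,0.2,-0.25,-0.23,0,0],[0,0,0.3,-0.38,-0.35,0,0],[0,0,0.4,-0.5,-0.47,0,0],[0,0,0.5,-0.65,-0.6,0,0],[0,0,0.6,-0.8,-0.75,0,0],[0,0,0.7,-0.95,-0.9,0,0],[0,0,0.802,-1,-1,0,0],[0,0,0.802,-1,-1,0,0]])

```text
t: 2.72
ee_pos: [585.6, -137.7, 302.0]
orientation: [-2.15, -2.289, 0.001]
ft_force: [0.2, 0.8, 0.5]
width: 0.6
grasp_force: 0.0
```

```bash
python3 -c "
from h import *
go(0,-140,176)"
```

```text
now box [ -18.1 -134.5] 302.0 F [0.2 0.8 0.5] t 2.725 row [-0.0007 -0.0004  0.0037] [-0.0286  0.0912  0.6301] mm [  18.   -5. -126.]
```

Emit:
servo_tool(rows=[[0,0,0.004,-0.03,0.09,0.1,0],[0,0,0.004,-0.03,0.09,0.3,0],[0,0,0.004,-0.03,0.09,0.5,0],[0,0,0.004,-0.03,0.09,0.63,0],[0,0,0.004,-0.03,0.09,0.63,0]])

```text
t: 3.35
ee_pos: [602.2, -140.4, 174.7]
orientation: [-2.151, -2.284, 0.003]
ft_force: [0.6, -0.6, -0.2]
width: 0.3
grasp_force: 0.0
```

Emit:
servo_tool(rows=[[0,0,0,0.02,0,0,0],[0,0,0,0.04,0,0,0],[0,0,0,0.06,0,0,0],[0,0,0,0.08,0,0,0],[0,0,0,0.1,0,0,0],[0,0,0,0.115,0,0,0],[0,0,0,0.13,0,0,0],[0,0,0,0.145,0,0,0]])

```text
t: 4.35
ee_pos: [602.4, -113.5, 176.6]
orientation: [-2.158, -2.283, 0.0]
ft_force: [0.5, 0.9, 0.3]
width: 0.0
grasp_force: 0.1
```

```bash
python3 -c "
from h import *
go(0,-90,176)
grab('side','s1')
im=cv2.imread('pics/s1.png')[150:300,190:350]
cv2.imwrite('pics/s1c.png',cv2.resize(im,None,fx=4,fy=4))"
```

```text
now box [  -0.  -111.3] 176.6 F [0.5 0.9 0.3] t 4.35 row [-0.0001 -0.     -0.0006] [1.065e-01 1.000e-04 3.100e-03] mm [-1. 21. -1.]
```

View pics/s1c.png

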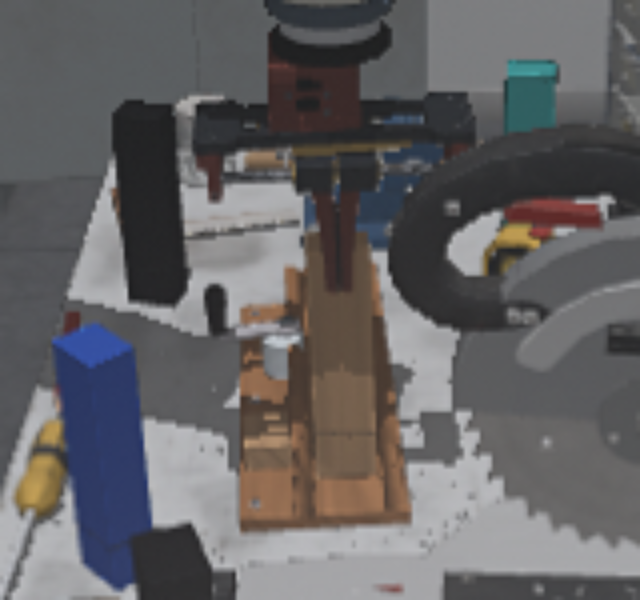

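The fingers are behind the batten near its top (crop ≈ (340,285)), centred, and it seems to be tipping. I'll keep pushing slowly.

Emit:
servo_tool(rows=[[0,0,0,0.015,0,0,0],[0,0,0,0.03,0,0,0],[0,0,0,0.045,0,0,0],[0,0,0,0.06,0,0,0],[0,0,0,0.075,0,0,0],[0,0,0,0.09,0,0,0],[0,0,0,0.11,0,0,0],[0,0,0,0.13,0,0,0],[0,0,0,0.15,0,0,0],[0,0,0,0.15,0,0,0]])

```text
t: 5.65
ee_pos: [600.7, -83.3, 176.7]
orientation: [-2.158, -2.283, 0.0]
ft_force: [0.6, -0.0, -0.0]
width: 0.5
grasp_force: 0.0
```

```bash
python3 -c "
from h import *
go(0,-130,176)
grab('side','s2')
im=cv2.imread('pics/s2.png')[150:300,190:350]
cv2.imwrite('pics/s2c.png',cv2.resize(im,None,fx=4,fy=4))"
```

```text
now box [ -0.  -81.1] 176.7 F [ 0.6 -0.  -0. ] t 5.65 row [-0.0001 -0.     -0.0002] [-2.447e-01  1.000e-04  3.300e-03] mm [  3. -49.  -1.]
```

View pics/s2c.png

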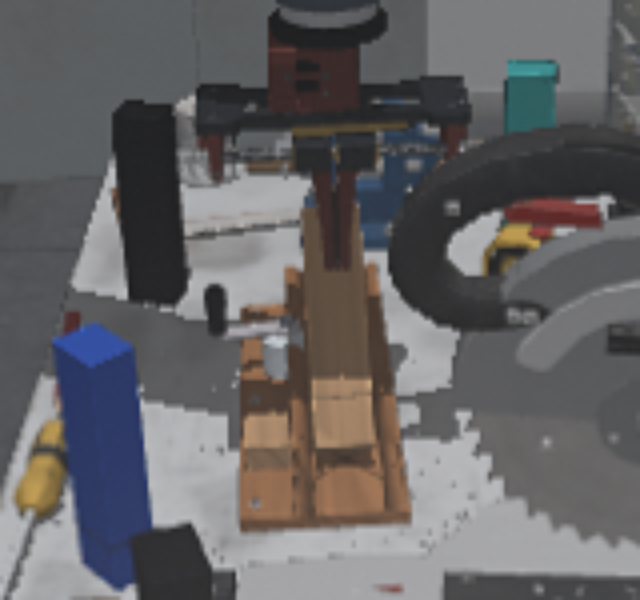

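The batten is mid-fall: its foot is lifted at crop (342,420) and no force remains. I'll back off and let it land.

Emit:
servo_tool(rows=[[0,0,0,0,0,0,0],[0,0,0,-0.05,0,0,0],[0,0,0,-0.15,0,0,0],[0,0,0,-0.22,0,0,0],[0,0,0,-0.22,0,0,0]])

```text
t: 6.32
ee_pos: [603.2, -129.3, 176.6]
orientation: [2.161, 2.28, 0.0]
ft_force: [-0.3, 0.1, 0.1]
width: 0.4
grasp_force: 0.0
```

```bash
python3 -c "
from h import *
grab('side','s3')
im=cv2.imread('pics/s3.png')[150:300,190:350]
cv2.imwrite('pics/s3c.png',cv2.resize(im,None,fx=4,fy=4))
go(0,-125,30)"
```

```text
now box [  -0.2 -126.4] 176.6 F [-1.2  0.8 -0.1] t 6.375 row [-0.0001 -0.0001 -0.0016] [0.0068 0.001  0.7329] mm [   0.    1. -147.]
```

View pics/s3c.png

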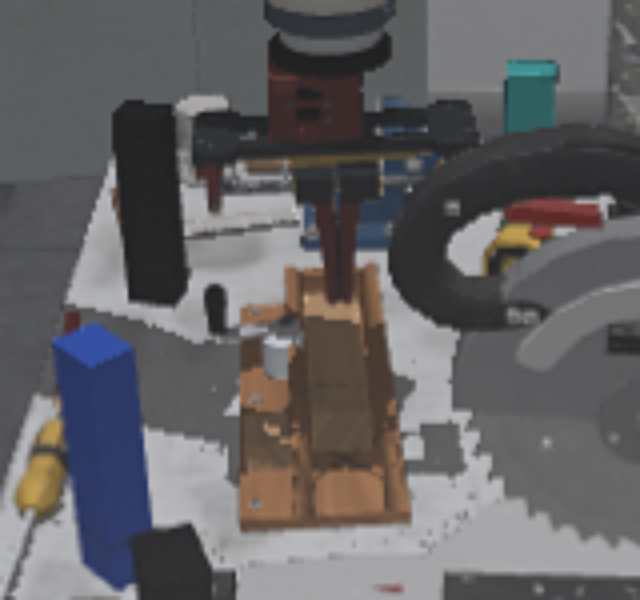

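The batten lies flat in the channel, rear end at crop ≈ (340,420–455). Next I'll lower the fingers behind it.

Emit:
servo_tool(rows=[[0,0,0,0,0,0.15,0],[0,0,0,0,0,0.35,0],[0,0,0,0,0,0.55,0],[0,0,0,0,0,0.68,0],[0,0,0,0,0,0.72,0],[0,0,0,0,0,0.72,0]])

```text
t: 7.12
ee_pos: [603.2, -127.4, 32.7]
orientation: [-2.158, -2.283, 0.0]
ft_force: [0.3, -1.2, -0.3]
width: 0.2
grasp_force: 0.0
```

Emit:
servo_tool(rows=[[0,0,0,0.04,0,0,0],[0,0,0,0.08,0,0,0],[0,0,0,0.12,0,0,0],[0,0,0,0.16,0,0,0],[0,0,0,0.2,0,0,0],[0,0,0,0.23,0,0,0],[0,0,0,0.26,0,0,0],[0,0,0,0.26,0,0,0]])

```text
t: 8.12
ee_pos: [600.2, -75.2, 32.6]
orientation: [-2.158, -2.283, 0.0]
ft_force: [-0.1, 0.5, 0.1]
width: 0.4
grasp_force: 0.0
```

```bash
python3 -c "
from h import *
go(0,-52,32)
im,d=grab('top','t1')
z=np.load('pics/s3.npz')
w=onz('side',[[275,262]],14)[0,:2];print('rear before push',(w-O)@Rb)
im=cv2.imread('pics/t1.png')[190:275,200:340]
cv2.imwrite('pics/t1c.png',cv2.resize(im,None,fx=5.6,fy=5.6,interpolation=cv2.INTER_CUBIC))"
```

```text
now box [ -0.1 -72.9] 32.6 F [-0.1  0.5  0.1] t 8.125 row [-0.0002 -0.0002 -0.0003] [0.1046 0.0004 0.003 ] mm [-1. 21. -1.]
rear before push [ -0.44407752 -70.82486496]
```

View pics/t1c.png

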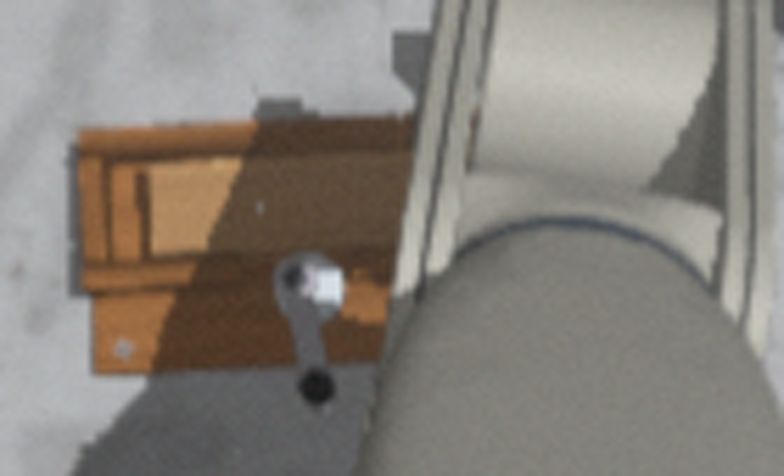

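The batten's front end is at crop x≈150 and the stop face at x≈108, so the gap is about 20 mm. I'll push on until they touch.

Emit:
servo_tool(rows=[[0,0,0,0.02,0,0,0],[0,0,0,0.04,0,0,0],[0,0,0,0.06,0,0,0],[0,0,0,0.075,0,0,0],[0,0,0,0.085,0,0,0],[0,0,0,0.09,0,0,0],[0,0,0,0.095,0,0,0],[0,0,0,0.095,0,0,0]])

```text
t: 9.18
ee_pos: [599.2, -56.7, 32.7]
orientation: [-2.158, -2.283, -0.0]
ft_force: [0.2, 0.6, 0.3]
width: 0.8
grasp_force: 0.0
```

Emit:
servo_tool(rows=[[0,0,0,0.005,0,0,0],[0,0,0,0.01,0,0,0],[0,0,0,0.01,0,0,0]])

```text
t: 9.55
ee_pos: [599.2, -54.7, 32.8]
orientation: [2.158, 2.283, 0.0]
ft_force: [-0.2, -0.5, -0.2]
width: 0.5
grasp_force: 0.3
```

```bash
python3 -c "
from h import *
go(0,-52,32)"
```

```text
now box [  0.1 -52.4] 32.8 F [-0.2 -0.5 -0.2] t 9.55 row [ 0.0001 -0.     -0.0005] [ 0.0019 -0.0005  0.0038] mm [-0.  0. -1.]
```

Emit:
servo_tool(rows=[[0,0,0,0.007,0,0,0],[0,0,0,0.014,0,0,0],[0,0,0,0.02,0,0,0],[0,0,0,0.02,0,0,0]])

```text
t: 10.05
ee_pos: [600.0, -53.7, 33.1]
orientation: [2.154, 2.281, -0.002]
ft_force: [2.7, -17.1, -0.4]
width: 0.4
grasp_force: 8.4
```

```bash
python3 -c "
from h import *
go(0,-52,32)
print(ctrl.get_obs()['ft_force'])
im,d=grab('top','t2')
def prof(f):
  im=np.load(f)['im'].astype(int)
  for v in (222,226,230): print(f,v,im[v,214:234].sum(1))
prof('pics/t1.npz');prof('pics/t2.npz')"
```

```text
now box [  1.  -51.4] 33.1 F [  2.7 -17.1  -0.4] t 10.05 row [0.0015 0.0026 0.0002] [-0.0029 -0.0051  0.0054] mm [-1. -1. -1.]
[  2.72166951 -17.0807252   -0.40681288]
pics/t1.npz 222 [313 303 304 296 235 236 316 345 350 335 235 202 271 385 402 393 408 393
 403 399]
pics/t1.npz 226 [276 288 304 290 251 219 299 328 325 318 230 202 219 385 406 413 406 419
 406 419]
pics/t1.npz 230 [259 290 291 296 259 211 312 333 336 332 314 219 222 370 420 410 406 400
 412 404]
pics/t2.npz 222 [315 307 307 296 261 379 399 399 406 400 399 390 400 396 404 400 396 401
 397 325]
pics/t2.npz 226 [269 283 302 290 276 385 408 415 413 406 404 406 407 409 406 396 407 395
 265 223]
pics/t2.npz 230 [259 281 295 289 278 389 409 408 406 411 408 402 398 399 415 393 272 233
 214 212]
```

Contact is confirmed: 17 N of force, and the gap has gone in the top view. Now I'll back off, rise, and go to the +y side of the knob.

Emit:
servo_tool(rows=[[0,0,0,-0.02,0,0,0],[0,0,0,-0.1,0,0,0],[0,0,0,-0.1,0,-0.2,0],[0,0,0,-0.1,0,-0.45,0],[0,0,0,0.05,-0.1,-0.6,0],[0,0,0,0.3,-0.3,-0.6,0],[0,0,0,0.5,-0.46,-0.6,0],[0,0,0,0.62,-0.46,-0.6,0],[0,0,0,0.62,-0.46,-0.6,0]])

```text
t: 11.22
ee_pos: [500.0, 68.8, 153.0]
orientation: [2.155, 2.285, 0.001]
ft_force: [-0.5, 0.2, -0.2]
width: 0.2
grasp_force: 0.0
```

```bash
python3 -c "
from h import *
go(-92,72,68)"
```

```text
now box [-92.   76.6] 153.0 F [-0.5  0.2 -0.2] t 11.225 row [ 0.0003 -0.0001  0.0012] [-2.300e-02 -4.000e-04  4.248e-01] mm [  0.  -5. -85.]
```

Emit:
servo_tool(rows=[[0,0,0,-0.023,0,0.15,0],[0,0,0,-0.023,0,0.3,0],[0,0,0,-0.023,0,0.42,0],[0,0,0,-0.023,0,0.425,0],[0,0,0,-0.023,0,0.425,0]])

```text
t: 11.85
ee_pos: [501.0, 62.7, 68.1]
orientation: [2.159, 2.282, 0.001]
ft_force: [0.2, 0.1, 0.2]
width: 0.4
grasp_force: 0.0
```

Emit:
servo_tool(rows=[[0,0,-0.067,-0.06,-0.017,0,0],[0,0,-0.133,-0.09,-0.022,0,0],[0,0,-0.2,-0.118,-0.024,0,0],[0,0,-0.267,-0.147,-0.023,0,0],[0,0,-0.333,-0.175,-0.019,0,0],[0,0,-0.4,-0.204,-0.012,0,0],[0,0,-0.467,-0.23,-0.002,0,0],[0,0,-0.533,-0.257,0.011,0,0],[0,0,-0.6,-0.281,0.026,0,0],[0,0,-0.6,-0.281,0.026,0,0]])

```text
t: 13.1
ee_pos: [509.6, 7.2, 68.8]
orientation: [0.952, 2.992, 0.001]
ft_force: [-0.3, 0.8, 0.7]
width: 0.3
grasp_force: 0.0
```

```bash
cat >> h.py <<'E'
def cam(th,g=17.5):
    k=np.array([-39-55*np.cos(th),48-55*np.sin(th)]);c=k-g*np.array([np.sin(th),-np.cos(th)]);print(th,end=' ');go(c[0],c[1],68,TH+th)
E
python3 -c "
from h import *
for t in (1,1.1,1.2,1.3): cam(t)
grab('side','s4')
im=cv2.imread('pics/s4.png')[150:300,190:350]
cv2.imwrite('pics/s4c.png',cv2.resize(im,None,fx=4,fy=4))"
```

```text
1 now box [-85.8  14.5] 68.8 F [-0.3  0.8  0.7] t 13.1 row [ 0.0008  0.0012 -0.068 ] [-0.0196 -0.0058  0.0041] mm [ 3. -3. -1.]
1.1 now box [-85.8  14.5] 68.8 F [-0.3  0.8  0.7] t 13.1 row [ 0.0007  0.0012 -0.1346] [-0.0481 -0.0103  0.0042] mm [ 7. -7. -1.]
1.2 now box [-85.8  14.5] 68.8 F [-0.3  0.8  0.7] t 13.1 row [ 0.0006  0.0012 -0.2013] [-0.0769 -0.0119  0.0042] mm [ 11. -11.  -1.]
1.3 now box [-85.8  14.5] 68.8 F [-0.3  0.8  0.7] t 13.1 row [ 0.0006  0.0013 -0.268 ] [-0.1058 -0.0106  0.0043] mm [ 16. -14.  -1.]
```

View pics/s4c.png

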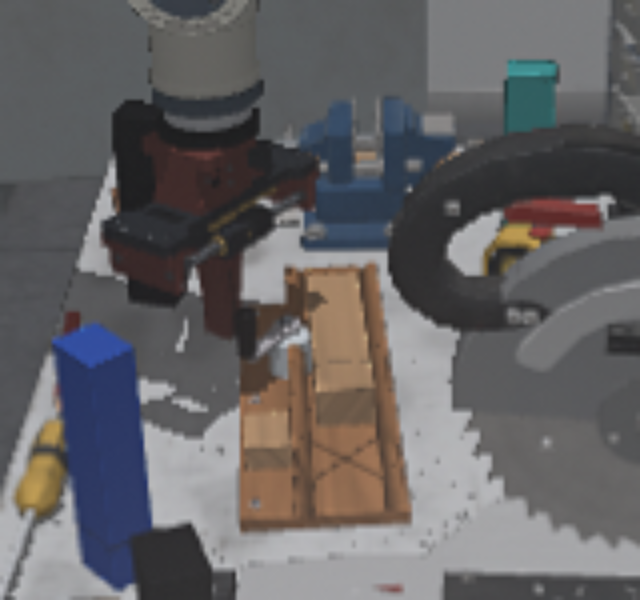

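The fingers have swung the knob to crop (245,330), about 0.9 rad. The batten still butts and the offcut is undisturbed. I'll continue in small steps, watching the force.

Emit:
servo_tool(rows=[[0,0,-0.034,-0.01,-0.003,0,0],[0,0,-0.068,-0.02,-0.006,0,0],[0,0,-0.1,-0.034,-0.008,0,0],[0,0,-0.135,-0.048,-0.01,0,0],[0,0,-0.135,-0.048,-0.01,0,0]])

```text
t: 13.78
ee_pos: [515.0, 0.3, 68.1]
orientation: [-0.646, -3.074, 0.0]
ft_force: [-2.2, 1.7, 1.3]
width: 0.3
grasp_force: 1.3
```

Emit:
servo_tool(rows=[[0,0,-0.02,-0.009,-0.001,0,0],[0,0,-0.04,-0.017,-0.002,0,0],[0,0,-0.04,-0.017,-0.002,0,0]])

```text
t: 14.15
ee_pos: [517.6, -1.4, 67.5]
orientation: [-0.549, -3.092, 0.0]
ft_force: [-4.4, 0.1, 2.4]
width: 0.5
grasp_force: 2.3
```

```bash
python3 -c "
from h import *
for t in (1.2,1.25,1.3,1.4): cam(t)"
```

```text
1.2 now box [-78.3   5.4] 67.5 F [-4.4  0.1  2.4] t 14.15 row [-0.0003 -0.001  -0.025 ] [-0.0187 -0.0046 -0.0024] mm [ 3. -2.  0.]
1.25 now box [-78.3   5.4] 67.5 F [-4.4  0.1  2.4] t 14.15 row [-0.0003 -0.001  -0.0583] [-0.0327 -0.0081 -0.0024] mm [ 6. -4.  0.]
1.3 now box [-78.3   5.4] 67.5 F [-4.4  0.1  2.4] t 14.15 row [-0.0003 -0.001  -0.0916] [-0.0469 -0.0109 -0.0024] mm [ 8. -5.  0.]
1.4 now box [-78.3   5.4] 67.5 F [-4.4  0.1  2.4] t 14.15 row [-0.0002 -0.001  -0.1583] [-0.0755 -0.0144 -0.0025] mm [13. -8.  0.]
```

Emit:
servo_tool(rows=[[0,0,-0.013,-0.01,-0.002,0,0],[0,0,-0.025,-0.019,-0.004,0,0],[0,0,-0.025,-0.019,-0.004,0,0]])

```text
t: 14.52
ee_pos: [519.2, -3.1, 67.3]
orientation: [-0.491, -3.098, 0.0]
ft_force: [-10.2, 3.8, 7.7]
width: 0.5
grasp_force: 5.1
```

Emit:
servo_tool(rows=[[0,0,-0.01,-0.007,-0.001,0,0],[0,0,-0.01,-0.007,-0.001,0,0]])

```text
t: 14.78
ee_pos: [519.6, -3.5, 67.3]
orientation: [-0.467, -3.1, 0.0]
ft_force: [-12.3, 4.7, 10.2]
width: 0.9
grasp_force: 6.4
```

```bash
python3 -c "
from h import *
for t in (1.25,1.3): cam(t)"
```

```text
1.25 now box [-76.5   3.2] 67.3 F [-12.3   4.7  10.2] t 14.775 row [-0.0007 -0.0045 -0.0235] [-0.0198 -0.0027 -0.0038] mm [ 4. -2.  1.]
1.3 now box [-76.5   3.2] 67.3 F [-12.3   4.7  10.2] t 14.775 row [-0.0006 -0.0045 -0.0568] [-0.0338 -0.0062 -0.0039] mm [ 6. -3.  1.]
```

Emit:
servo_tool(rows=[[0,0,-0.008,-0.007,-0.001,-0.01,0],[0,0,-0.008,-0.007,-0.001,-0.01,0]])

```text
t: 15.02
ee_pos: [519.6, -3.7, 68.0]
orientation: [-0.449, -3.1, -0.0]
ft_force: [-11.3, 6.3, -2.5]
width: 0.6
grasp_force: 6.3
```

```bash
python3 -c "
from h import *
for t in (1.2,1.25): cam(t)"
```

```text
1.2 now box [-76.4   3. ] 68.0 F [-11.3   6.3  -2.5] t 15.025 row [-0.0009 -0.0062  0.0178] [-0.0056  0.0023 -0.0002] mm [1. 0. 0.]
1.25 now box [-76.4   3. ] 68.0 F [-11.3   6.3  -2.5] t 15.025 row [-0.0008 -0.0062 -0.0155] [-0.0193 -0.0021 -0.0003] mm [ 4. -2.  0.]
```

Emit:
servo_tool(rows=[[0,0,0,-0.007,0,0,0],[0,0,0,-0.007,0,0,0]])

```text
t: 15.28
ee_pos: [519.9, -4.0, 67.9]
orientation: [-0.448, -3.098, 0.0]
ft_force: [-13.1, 7.6, 0.4]
width: 0.4
grasp_force: 7.7
```

Emit:
servo_tool(rows=[[0,0,0,0.03,0,0,0],[0,0,0,0.12,0,0,0],[0,0,0,0.2,0,-0.05,0],[0,0,0,0.25,0,-0.3,0],[0,0,0,0.3,0,-0.6,0],[0,0,0,0.5,0,-0.9,0],[0,0,0,0.8,0,-0.9,0],[0,0,0,1,0,-0.9,0],[0,0,0,1,0,-0.9,0]])

```text
t: 16.4
ee_pos: [331.7, 52.0, 250.4]
orientation: [0.447, 3.107, 0.001]
ft_force: [1.1, 0.2, -0.3]
width: 0.7
grasp_force: 0.0
```

```bash
python3 -c "
from h import *
print(ctrl.get_obs()['ft_force'],ctrl.get_obs()['t'])
grab('top','t5')
im=cv2.imread('pics/t5.png')[190:275,200:340]
grab('side','s5')
i2=cv2.imread('pics/s5.png')[195:300,220:310]
a=cv2.resize(im,None,fx=5.6,fy=5.6,interpolation=cv2.INTER_CUBIC)[:,:500]
b=cv2.resize(i2,(300,350)); c=np.zeros((476,800,3),np.uint8);c[:,:500]=a;c[:350,500:]=b
cv2.imwrite('pics/f.png',c)"
```

```text
[ 1.07762016  0.16012395 -0.31313471] 16.4
```

View pics/f.png

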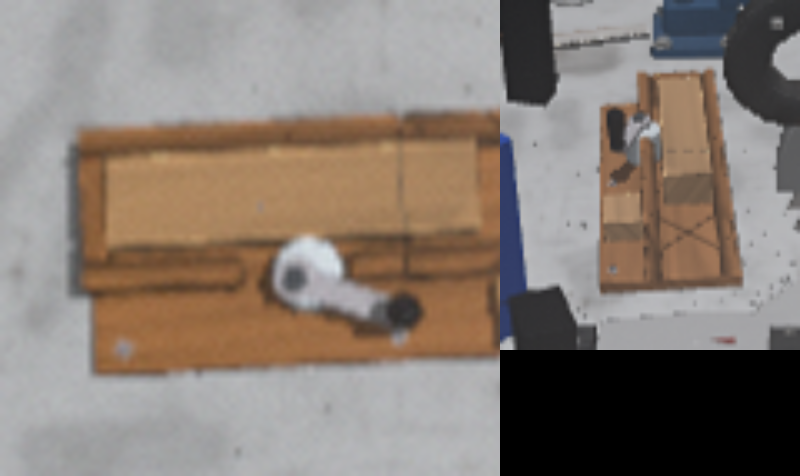

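The last view shows the batten against the stop (x≈105) and the far wall, with the cam disc touching it and the knob at (403,311). I'll check the knob angle and hand in if it is locked.

```bash
python3 -c "
from h import *
p=(np.array([[403,311.]])+.5)/5.6-.5+[200,190]
k=(onz('top',p,94)[0,:2]-O)@Rb; a=np.arctan2(48-k[1],-39-k[0]); print(k,a)
if 1.05<a<1.4: print(ctrl.close_job())"
```

```text
[-59.92540008  -2.37741451] 1.1771083089527135
the job is handed in; nothing more can be done
None
```

The job is handed in at about 16.5 s: the batten was tipped flat, pushed against the stop with 17 N, and clamped by the cam at about 1.18 rad with roughly 15 N at the knob. The cam stayed put after release, and the offcut and the tools in the final close-up views looked undisturbed; I did not check the tools outside them.

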